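# Run the mirror tray home and lock the clamp knob

### The job

Slide the wooden tray of mirror strips along its runners, under the clamp bridge, until it is fully home against the stop block. Then lock it: turn the bar knob on top of the bridge clockwise (seen from above) all the way to its end stop, and let go. Do not touch the mirror strips, and leave the loose pieces lying around the jig where they are.

Things in the scene. Friction and masses are not known exactly. Their poses are not given: they have to be found in the camera images.
- jig: Fixed wooden jig, base board 340 x 170 x 18 mm. Origin on the bench top, board at x -160..180 mm, y -85..85 mm. x: along the two grooved runners (42 mm high, at y = +-57 mm), the way the tray slides home; z up. Bridge at x 71..149 mm: legs at y = +-68..80 mm, beam from 62 to 76 mm above the bench. Stop block's face at x = 160 mm.
- tray (a joint): Travel of the wooden tray (190 long, 94 wide, 20 mm; top of its front block 40 mm above the bench) along the jig's +x: 0 = drawn out, 0.120 m = fully home against the stop block. Starts 0 to 0.05 m in; friction a few newtons; stays where it is left.
- tray_pull (a point): The tray's upright turned pull, a round post of 21 mm diameter on the tray's front block, foot 40 mm and top 86 mm above the bench; the point is on its axis, 70 mm above the bench. It is at x = -135 mm + tray in the jig's frame; fully home it is still 86 mm short of the bridge.
- mirrors: Four bright mirror strips, each 130 x 15 x 3 mm, bedded side by side along the tray, tops 29 mm above the bench. Origin on the pull's axis, 20 mm above the bench; the strips span x 26..156 mm and y -39..39 mm from it (axes as the jig's). Not to be touched.
- clamp (a joint): Angle of the metal bar knob on top of the bridge: grows as it turns clockwise seen from above; 2.4 rad = end stop (locked), where the white line on the bar points to the small brass pin on the bridge. Starts at 0 to 0.8 rad, stays where it is left. At 0 the bar lies along the jig's x; at q it is turned by -q about z.
- clamp_grip (a point): Grip point on the knob's vertical axis (x = 110 mm, y = 0 in the jig's frame), 113 mm above the bench. The upright bar is 46 mm long, 14 mm thick, from 90 to 120 mm above the bench, on a disc 48 mm in diameter. The point turns with the knob: its x axis lies along the bar.
- eyecup: Loose bronze eyecup, flared ring-shaped cup 54 mm wide at the rim, 32 mm tall; origin at the centre of its underside. Leave alone.
- wheel: Loose chrome turning wheel lying flat, 76 mm in diameter, 16 mm tall; origin at the centre of its underside. Leave alone.
- quartz: Loose dark smoked quartz chunk, about 60 mm wide, 50 mm tall; origin at the centre of its underside. Leave alone.
- spacer: Loose maple spacer disc lying flat, 64 mm in diameter, 10 mm thick; origin at the centre of its underside. Leave alone.

How it is judged:
By the outcome, as a careful person would: the job done as asked, in the order asked, and still so for the second after the job is handed in, with the robot touching nothing.
It also fails if it takes over 59 s, if anything falls off the work surface, if the arm or the gripper's body presses on something with over 40 N, if the wrist force passes 120 N, or if a joint passes its speed limit or range.

### The arm

A 7-joint arm with a two-finger parallel gripper is mounted at the origin on the work surface. World frame = base frame: x ahead of the robot, y to its left, z up, the work surface at z = 0. Lengths are in mm, angles in rad, forces in N, time in s.
With the tool pointing down it reaches from about 400 to 875 mm from the base axis. Payload 6.5 kg.
Tool frame: the origin (TCP) lies midway between the tips of the shut fingers; the grasp point (between the pads) lies 19 mm behind it (grasp_offset is the distance from the TCP to the grasp point, in mm); z points along the fingers, y is the direction in which the jaws open and shut (so a half turn about z gives the same grasp; the last joint's range is limited). The gripper opens to 88 mm and grips with 3 to 60 N. Pads are 18 mm wide; open, the fingers measure 123 mm over their backs; the gripper's body (75 mm by 187 mm) begins 45 mm behind the grasp point.
Start: joints at [-1.276, 0.536, -0.004, 1.538, 0.003, 1.067, -0.071], TCP at [229.46, 608.143, 238.716] pointing down, gripper open.
Joint ranges: [-2.7, 2.7], [-0.37, 2.16], [-1.27, 1.26], [0.24, 2.4], [-1.31, 4.45], [0.19, 1.91], [-2.76, 2.76]. Speed limits (rad/s): [2.39, 2.39, 3.14, 3.14, 3.14, 3.14, 3.14].

### API

Orientations are given as a unit quaternion [x, y, z, w].
In Python, from station import get_state, get_image, camera_info, finish_job, boxes_of, grasp_offset gives the robot as it stands. The module is installed in compiled form; this text tells all that it offers.
- The arm moves only by the shell command python3 -m inch 'ROWS' [FORCE]. ROWS is JSON, a list of rows, each a list of 7 numbers: the shift along the tool's x, y, z in mm, then the turn, a rotation vector about the tool's x, y, z in rad, then the finger opening in mm, from 0 to 88.1. In form: [[dx, dy, dz, wx, wy, wz, fingers], ...]. A call has 1 to 12 rows; each row shifts and turns the commanded pose from where the row before left it, along the tool's axes as they then stand; what a row does not reach is not made up. A row lasts 1/12 s, in which the tool goes at most 41.7 mm and 7.16 degrees, less where a joint would pass 70% of its speed; a pose out of reach is approached as far as the arm can. A call with a gripper value outside its range is refused whole. The fingers move at their own pace and stop on an object; FORCE is the grip in N (left out, the last holds). Time passes only in rows, so rows that do not move let the fingers close. It gives the time, the measured TCP pose, the force and the opening at its end, in the units of the state.
- get_state(): the state, without advancing time (a new reading comes with each control period).
- get_image(name): name is "side" or "top" or "wrist"; returns the picture (384x512x3 uint8, blue, green, red); there is no depth.
- camera_info(name): a dict with "fov_y" (degrees; the focal length in pixels is half the picture's height over the tangent of half this angle, whatever the lens; pixels are square), "cx", "cy" (the principal point, pixels), "eye" and "orientation" of the camera in the world; the wrist camera has in their place "tool_from_camera" (4x4, takes a point from camera to tool coordinates, whose origin is the TCP and whose axes are the flange's). Camera axes: x right, y down, z forward; pixel columns grow to the right and rows downward; lengths in mm; the calibration is good to about 2 mm. A picture is of the moment at which its call begins: read the wrist's pose just before it. camera_info takes no time and is no camera call.
- finish_job(): hands the job in, once; it reports no verdict.
Trained networks look in the newest picture that a camera, given by its name, has taken for a name from the list of things; names that differ only in an ending like _2 or _b are one class to them, and where a whole thing is asked for, a point or a joint stands for the part that bears it (a point fixed in the world has none). Each returns a list of dicts, best first, with "score" (0 to 1); they miss things now and then, are a little off and sometimes report something else, mostly with a low value. They report only what shows in the picture. A call takes as long as a camera call.
- boxes_of(camera, target): "bbox" ([left, top, right, bottom] in pixels, round what is visible of it).
The state is a dict: "t": time; "q": joint angles; "joint_velocities": joint speeds; "effort": joint torques, N m; "eef_pos": TCP position; "tool_rot": TCP orientation; "ft_force": force on the tool from outside, world axes, zero at the start; "wrist_torque": the same for the moment, N m; "gripper_width": finger opening in mm.
Only numpy, scipy, OpenCV 4.12 (cv2) and the standard library are available. Lean on these libraries where they do the work, as an engineer would, in place of code of your own. Each camera call takes 0.05 s, during which the arm holds its last target. There are 200 camera calls.

## Working session

There is one attempt and no reset: what is moved stays moved. The work goes in short steps, Python scripts to look and compute and a shell command to move; the robot and the scene stay as the last step left them, time stands still between calls to the robot, and variables do not carry over. Pictures are saved under pics/ and viewed, about 8 in all and at most 12, crops included, and the job is handed in when it is done.

```bash
mkdir -p pics; python3 - <<'E'
from station import *
import cv2,numpy as np
s=get_state();print(s['t'],s['eef_pos'],s['tool_rot'],grasp_offset, s['ft_force'])
for c in ["side","top","wrist"]:
    im=get_image(c);cv2.imwrite(f"pics/{c}0.png",im);print(c,camera_info(c))
    for n in ["jig","tray_pull","clamp_grip","mirrors","eyecup","wheel","quartz","spacer"]:
        print(n,[(np.round(b['bbox']).tolist(),round(b['score'],2)) for b in boxes_of(c,n)[:2]])
a=cv2.imread("pics/side0.png");b=cv2.imread("pics/top0.png");cv2.imwrite("pics/st.png",cv2.resize(np.hstack([a,b]),(800,300)))
E
```

```text
0.0 [229.27717585 607.59879407 237.86177491] [ 1.79366164e-01  9.83782032e-01 -8.28041218e-04 -8.02962723e-05] 18.700000000000003 [-0.06487705  0.20698776 -0.40688377]
side {'fov_y': 56.19652539546266, 'cx': 257.3491498951752, 'cy': 187.07351341329826, 'eye': array([295.41164343, 391.04292948, 598.1475881 ]), 'orientation': array([-0.28661474,  0.89400546, -0.32632364,  0.11008682])}
jig [([152.0, 168.0, 338.0, 272.0], 0.87)]
tray_pull [([186.0, 186.0, 281.0, 233.0], 0.62)]
clamp_grip []
mirrors [([209.0, 199.0, 277.0, 235.0], 0.58), ([185.0, 190.0, 281.0, 236.0], 0.38)]
eyecup [([157.0, 282.0, 184.0, 314.0], 0.86)]
wheel [([227.0, 295.0, 272.0, 345.0], 0.79)]
quartz [([315.0, 311.0, 350.0, 348.0], 0.91), ([156.0, 279.0, 183.0, 312.0], 0.75)]
spacer [([253.0, 156.0, 283.0, 179.0], 0.88)]
top {'fov_y': 45.90064365775851, 'cx': 263.33066127384967, 'cy': 189.5783912779191, 'eye': array([415.08204996,  46.3618578 , 958.3970422 ]), 'orientation': array([ 0.70712873, -0.70134369,  0.06752198, -0.05938664])}
jig [([176.0, 117.0, 320.0, 293.0], 0.71)]
tray_pull [([202.0, 145.0, 282.0, 237.0]
[... 195 characters left out ...]
([155.0, 241.0, 192.0, 280.0], 0.67)]
quartz [([189.0, 303.0, 213.0, 337.0], 0.65), ([174.0, 118.0, 321.0, 294.0], 0.55)]
spacer [([297.0, 164.0, 327.0, 194.0], 0.88)]
wrist {'fov_y': 64.93681445034541, 'cx': 251.75483596377595, 'cy': 197.23134680276593, 'tool_from_camera': array([[-1.31387037e-03, -9.59728396e-01, -2.80926465e-01,
         7.15953459e+01],
       [ 9.99998685e-01, -1.52804381e-03,  5.43339312e-04,
         5.27302553e-01],
       [-9.50726114e-04, -2.80925382e-01,  9.59729142e-01,
        -1.45888487e+02],
       [ 0.00000000e+00,  0.00000000e+00,  0.00000000e+00,
         1.00000000e+00]])}
jig []
tray_pull []
clamp_grip []
mirrors []
eyecup []
wheel []
quartz []
spacer []
```

View pics/top0.png

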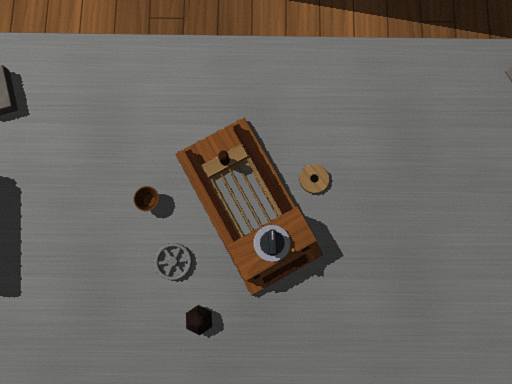

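View pics/side0.png

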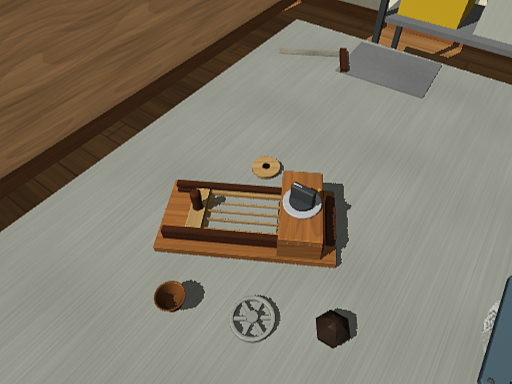

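```bash
cat > h.py <<'E'
import numpy as np
from scipy.spatial.transform import Rotation as R
from station import *
def proj(c,P,st=None):
    i=camera_info(c);f=192/np.tan(np.radians(i['fov_y']/2));P=np.atleast_2d(P)
    if c=='wrist':
        T=i['tool_from_camera'];p=(P-st['eef_pos'])@R.from_quat(st['tool_rot']).as_matrix();p=(p-T[:3,3])@T[:3,:3]
    else: p=(P-i['eye'])@R.from_quat(i['orientation']).as_matrix()
    return p[:,:2]/p[:,2:]*f+[i['cx'],i['cy']]
def J(v,L):
    c,s=np.cos(v[2]),np.sin(v[2]);L=np.atleast_2d(np.array(L,float))
    return np.c_[v[0]+c*L[:,0]-s*L[:,1],v[1]+s*L[:,0]+c*L[:,1],L[:,2]]
E
python3 - <<'E'
from h import *
from scipy.optimize import least_squares
B=[[-160,85,18],[-160,-85,18],[180,-85,18],[180,85,18]]
def f(v,full=0):
    pull=[-135+v[3],0,86]
    a=proj('top',J(v,B+[[110,0,120],pull]))-[[245,119],[177,154],[252,294],[322,251],[272,239],[224,155]]
    b=proj('side',J(v,B[:3]+[pull]))-[[176,180],[154,248],[338,264],[196,190]]
    return np.r_[a,b].ravel()
best=min((least_squares(f,[420,50,y,20],loss='soft_l1') for y in (-2,-1,0,1,2,3)),key=lambda r:r.cost)
print(best.x,best.cost);print(f(best.x).reshape(-1,2).round(1))
v=best.x;print(J(v,[[-135+v[3],0,70],[110,0,113],[-15,0,70]]))
for q in (0,.4,.8):
    print(q,proj('top',J(v,[[110+23*np.cos(q),-23*np.sin(q),120],[110-23*np.cos(q),23*np.sin(q),120]])).round(1))
import cv2
a=cv2.imread('pics/top0.png')[200:290,220:330];b=cv2.imread('pics/side0.png')[165:255,255:355]
cv2.imwrite('pics/z.png',np.hstack([cv2.resize(a,(440,360),interpolation=2),cv2.resize(b,(360,360),interpolation=2)]))
E
```

```text
Traceback (most recent call last):
  File "h.py", line 5, in proj
    i=camera_info(c);f=192/np.tan(np.radians(i['fov_y']/2));P=np.atleast_2d(P)
ValueError: time passes only in moves, steps and waits
```

Too many camera_info calls, apparently; I'll cache it.

```bash
sed -i 's/^def proj/_c={}\ndef ci(c):\n    if c not in _c: _c[c]=camera_info(c)\n    return _c[c]\ndef proj/; s/i=camera_info(c)/i=ci(c)/' h.py
cat > fit.py <<'E'
from h import *
from scipy.optimize import least_squares
B=[[-160,85,18],[-160,-85,18],[180,-85,18],[180,85,18]]
def f(v,full=0):
    pull=[-135+v[3],0,86]
    a=proj('top',J(v,B+[[110,0,120],pull]))-[[245,119],[177,154],[252,294],[322,251],[272,239],[224,155]]
    b=proj('side',J(v,B[:3]+[pull]))-[[176,180],[154,248],[338,264],[196,190]]
    return np.r_[a,b].ravel()
best=min((least_squares(f,[420,50,y,20],loss='soft_l1') for y in (-2,-1,0,1,2,3)),key=lambda r:r.cost)
print(best.x,best.cost);print(f(best.x).reshape(-1,2).round(1))
v=best.x;print(J(v,[[-135+v[3],0,70],[110,0,113],[-15,0,70]]))
for q in (0,.4,.8):
    print(q,proj('top',J(v,[[110+23*np.cos(q),-23*np.sin(q),120],[110-23*np.cos(q),23*np.sin(q),120]])).round(1))
import cv2
a=cv2.imread('pics/top0.png')[200:290,220:330];b=cv2.imread('pics/side0.png')[165:255,255:355]
cv2.imwrite('pics/z.png',np.hstack([cv2.resize(a,(440,360),interpolation=2),cv2.resize(b,(360,360),interpolation=2)]))
E
python3 fit.py
```

```text
[564.84343413  72.53987412   3.65831201  47.44027372] 15.836234116839053
[[-0.3 -2.1]
 [-2.2 -0.3]
 [-0.   2.4]
 [ 2.3  4. ]
 [ 1.3  3.2]
 [-0.3  0.8]
 [-0.3 -1.5]
 [-1.4 -1.6]
 [-0.7 -0.8]
 [-0.5  1.1]]
[[640.97176495 115.79704593  70.        ]
 [469.2045286   18.19652357 113.        ]
 [577.88510307  79.95033101  70.        ]]
0 [[279.4 253.2]
 [267.2 231.3]]
0.4 [[274.7 254.7]
 [271.9 229.8]]
0.8 [[269.7 254.3]
 [276.8 230.2]]
```

View pics/z.png

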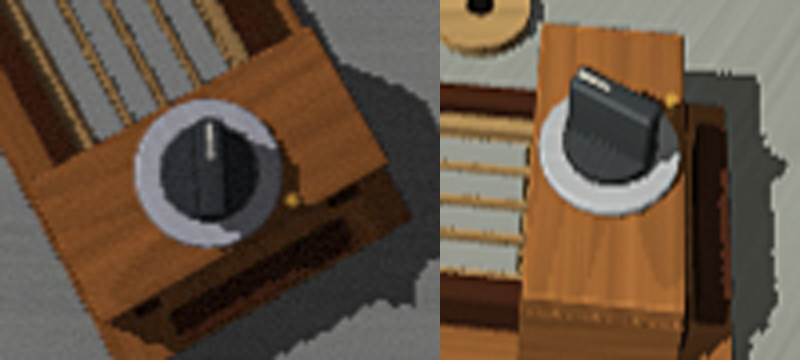

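```bash
python3 -m inch '[[-31,-24.5,0,0,0,0,88],[-31,-24.5,0,0,0,0,88],[-31,-24.5,0,0,0,0,88],[-31,-24.5,0,0,0,0,88],[-31,-24.5,0,0,0,0,88],[-31,-24.5,0,0,0,0,88],[-31,-24.5,0,0,0,0,88],[-31,-24.5,0,0,0,0,88],[-31,-24.5,0,0,0,0,88],[-31,-24.5,0,0,0,0,88],[-31,-24.5,0,0,0,0,88],[-31,-24.5,0,0,0,0,88]]' 20
python3 -m inch '[[-31,-24.5,0,0,0,0,88],[-31,-24.5,0,0,0,0,88],[-31,-24.5,0,0,0,0,88],[-31,-24.5,0,0,0,0,88],[0,0,0,0,0,-0.12,88],[0,0,0,0,0,-0.12,88],[0,0,0,0,0,-0.12,88],[0,0,0,0,0,-0.12,88],[0,0,0,0,0,-0.12,88],[0,0,0,0,0,-0.12,88],[0,0,0,0,0,-0.12,88],[0,0,0,0,0,0,88]]'
python3 - <<'E'
from h import *
import cv2
s=get_state();im=get_image('wrist');cv2.imwrite('pics/w1.png',im)
import pickle;pickle.dump(s,open('w1.pkl','wb'))
print(s['eef_pos'],s['tool_rot'],s['q'].round(2) if hasattr(s['q'],'round') else s['q'])
for n in ["tray_pull","clamp_grip"]:print(n,boxes_of('wrist',n)[:2])
v=[564.8,72.5,3.658,47.4]
print(proj('wrist',J(v,[[-160,85,18],[-160,-85,18],[180,-85,18],[110,0,120],[-87.6,0,86],[71,80,76],[71,-80,76]]),s).round(1))
E
```

```text
t: 2.35
eef_pos: [474.5, 200.0, 239.1]
tool_rot: [0.179, 0.984, 0.0, 0.0]
ft_force: [0.8, 0.1, -1.3]
gripper_width: 88.0
t: 3.35
eef_pos: [555.2, 66.2, 238.9]
tool_rot: [-0.239, 0.971, 0.0, 0.0]
ft_force: [-0.1, -0.4, 0.0]
gripper_width: 87.4
[555.24381353  66.19440728 238.85612872] [-2.39333860e-01  9.70937318e-01  5.92679925e-05  1.55306297e-04] [-0.23  0.38  0.04  1.79 -0.02  0.98  1.87]
tray_pull [{'bbox': [207.2, 122.9, 298.6, 280.5], 'score': 0.82}]
clamp_grip [{'bbox': [223.2, 49.7, 276.0, 106.4], 'score': 0.82}]
[[195.7 292.1]
 [317.7 288.4]
 [326.3  11.5]
 [248.7  74.1]
 [255.6 268.8]
 [170.3 124. ]
 [331.3 118.2]]
```

View pics/w1.png

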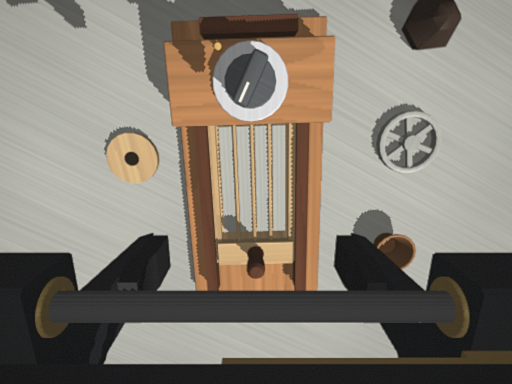

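```bash
cat > fit2.py <<'E'
from h import *
import pickle
from scipy.optimize import least_squares
s=pickle.load(open('w1.pkl','rb'))
def f(v):
    c,n=23*np.cos(v[4]),23*np.sin(v[4])
    L=[[71,80,76],[71,-80,76],[149,80,76],[149,-80,76],[180,85,18],[180,-85,18],[-135+v[3],0,86],[110+c,-n,120],[110-c,n,120]]
    return (proj('wrist',J(v,L),s)-[[171,124],[331,122],[165,41],[335,37],[172,22],[326,16],[257,270],[265,53],[241,102]]).ravel()
r=least_squares(f,[564.8,72.5,3.658,47.4,.5],loss='soft_l1');v=r.x
print(v.round(4),r.cost);print(f(v).reshape(-1,2).round(1))
print(J(v,[[-135+v[3],0,70],[110,0,113],[-15,0,70]]).round(1))
print('top',proj('top',J(v,[[-160,85,18],[-160,-85,18],[180,-85,18],[180,85,18],[110,0,120]])).round(1))
E
python3 fit2.py
```

```text
[5.676128e+02 7.534700e+01 3.652300e+00 4.966260e+01 5.382000e-01] 13.9501774906411
[[ 1.1  3.4]
 [ 1.7  0.7]
 [-1.6  0.1]
 [ 1.6 -1.4]
 [-1.3 -0.9]
 [ 2.2 -0. ]
 [-0.8  0. ]
 [-0.  -0.8]
 [-3.4  2.6]]
[[642.1 117.1  70. ]
 [471.6  21.6 113. ]
 [580.7  82.7  70. ]]
top [[243.9 115.6]
 [173.9 152. ]
 [250.  295. ]
 [322.6 254.1]
 [271.5 240.8]]
```

```bash
python3 -m inch '[[-33.5,0.6,0,0,0,-0.027,88],[-33.5,0.6,0,0,0,0,88],[-33.5,0.6,0,0,0,0,88],[0,0,35,0,0,0,88],[0,0,35,0,0,0,88],[0,0,35,0,0,0,88],[0,0,35,0,0,0,88],[0,0,25,0,0,0,88],[0,0,15,0,0,0,88],[0,0,4,0,0,0,88],[0,0,0,0,0,0,88],[0,0,0,0,0,0,88]]' 20
python3 - <<'E'
from h import *
import cv2
im=get_image('wrist');im2=get_image('side')
cv2.imwrite('pics/w2.png',np.hstack([cv2.resize(im,(400,300)),cv2.resize(im2[130:280,130:330],(400,300))]))
E
```

```text
t: 4.5
eef_pos: [643.8, 116.1, 56.2]
tool_rot: [-0.25, 0.968, -0.0, 0.001]
ft_force: [0.0, 0.8, 0.7]
gripper_width: 87.6
```

View pics/w2.png

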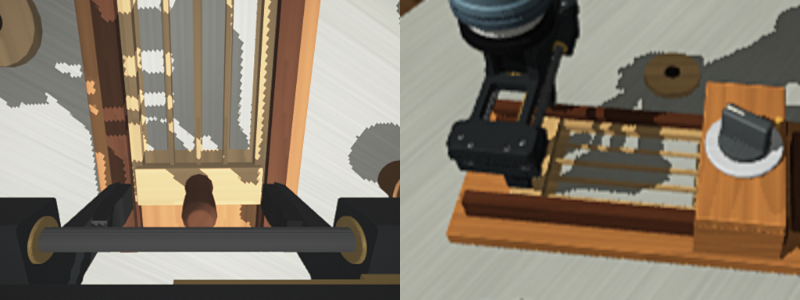

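```bash
python3 - <<'E'
from h import *
s=get_state();p=s['eef_pos'];X=R.from_quat(s['tool_rot']).as_matrix()[:,0]
for z in (40,86):
  for d in (-10,0,10):
    print(z,d,proj('wrist',np.array([p[0],p[1],z])+d*X,s)/1.28)
E
```

```text
40 -10 [[197.02925042 196.59963544]]
40 0 [[197.01716931 184.44326712]]
40 10 [[197.00469593 171.89217943]]
86 -10 [[197.09524548 233.37335706]]
86 0 [[197.08053893 217.94382177]]
86 10 [[197.06519204 201.84245829]]
```

```bash
python3 -m inch '[[0,1.5,0,0,0,0,60],[0,0,0,0,0,0,40],[0,0,0,0,0,0,15],[0,0,0,0,0,0,15],[0,0,0,0,0,0,15],[0,0,0,0,0,0,15],[0,0,0,0,0,0,15],[0,0,0,0,0,0,15]]' 20
```

```text
t: 5.27
eef_pos: [641.9, 117.1, 54.7]
tool_rot: [-0.25, 0.968, -0.0, -0.0]
ft_force: [0.2, 0.4, 0.1]
gripper_width: 36.3
```

```bash
python3 -m inch '[[0,0,0,0,0,0,15],[0,0,0,0,0,0,15],[0,0,0,0,0,0,15],[0,0,0,0,0,0,15],[0,0,0,0,0,0,15],[0,0,0,0,0,0,15]]' 20
```

```text
t: 5.77
eef_pos: [642.1, 116.8, 54.7]
tool_rot: [-0.25, 0.968, -0.0, 0.0]
ft_force: [1.5, -2.2, -1.2]
gripper_width: 19.8
```

```bash
python3 -m inch '[[6,0,0,0,0,0,15],[6,0,0,0,0,0,15],[6,0,0,0,0,0,15],[6,0,0,0,0,0,15],[6,0,0,0,0,0,15],[6,0,0,0,0,0,15],[6,0,0,0,0,0,15],[6,0,0,0,0,0,15],[6,0,0,0,0,0,15],[6,0,0,0,0,0,15],[0,0,0,0,0,0,15],[0,0,0,0,0,0,15]]' 25
```

```text
t: 6.77
eef_pos: [588.2, 86.2, 54.7]
tool_rot: [-0.25, 0.968, -0.001, -0.001]
ft_force: [0.6, -4.5, -2.2]
gripper_width: 19.8
```

```bash
python3 -m inch '[[2,0,0,0,0,0,15],[2,0,0,0,0,0,15],[0,0,0,0,0,0,15],[0,0,0,0,0,0,15]]' 25;python3 -m inch '[[2,0,0,0,0,0,15],[0,0,0,0,0,0,15],[0,0,0,0,0,0,15]]';python3 -m inch '[[2,0,0,0,0,0,15],[0,0,0,0,0,0,15],[0,0,0,0,0,0,15]]'
```

```text
t: 7.1
eef_pos: [585.8, 84.9, 54.7]
tool_rot: [-0.25, 0.968, -0.001, -0.0]
ft_force: [3.7, -4.0, -4.4]
gripper_width: 20.0
t: 7.35
eef_pos: [584.1, 84.0, 54.7]
tool_rot: [-0.25, 0.968, -0.001, -0.0]
ft_force: [3.8, -4.2, -4.2]
gripper_width: 19.5
t: 7.6
eef_pos: [582.4, 83.0, 54.7]
tool_rot: [-0.25, 0.968, -0.001, -0.0]
ft_force: [2.0, -4.6, -3.8]
gripper_width: 19.9
```

```bash
for i in 1 2 3; do python3 -m inch '[[1.5,0,0,0,0,0,15],[0,0,0,0,0,0,15],[0,0,0,0,0,0,15]]' | grep -E 'eef|ft'; done
```

```text
eef_pos: [581.2, 82.3, 54.7]
ft_force: [4.8, -4.9, -4.9]
eef_pos: [579.9, 81.6, 54.7]
ft_force: [3.7, -3.7, -5.3]
eef_pos: [578.6, 80.8, 54.7]
ft_force: [3.8, -4.2, -4.5]
```

```bash
for i in 1 2 3; do python3 -m inch '[[1.5,0,0,0,0,0,15],[0,0,0,0,0,0,15],[0,0,0,0,0,0,15]]' | grep -E 'eef|ft|width'; done
```

```text
eef_pos: [577.6, 80.3, 54.7]
ft_force: [5.1, -4.6, -6.2]
gripper_width: 19.8
eef_pos: [577.6, 80.3, 54.7]
ft_force: [8.8, -2.2, -10.0]
gripper_width: 20.0
eef_pos: [577.6, 80.3, 54.8]
ft_force: [12.5, -1.3, -15.3]
gripper_width: 20.2
```

```bash
python3 -m inch '[[2,0,0,0,0,0,15],[0,0,0,0,0,0,15],[0,0,0,0,0,0,15]]' | grep -E 'eef|ft|width'; python3 -m inch '[[-5,0,0,0,0,0,15],[0,0,0,0,0,0,15],[0,0,0,0,0,0,15]]'| grep -E 'eef|ft|width'
python3 - <<'E'
from h import *
import cv2
s=get_state();print(s['eef_pos']);im=get_image('wrist');im2=get_image('side')
cv2.imwrite('pics/w3.png',np.hstack([cv2.resize(im,(400,300)),cv2.resize(im2[130:280,150:350],(400,300))]))
E
```

```text
eef_pos: [577.6, 80.2, 54.8]
ft_force: [19.1, -0.1, -20.3]
gripper_width: 19.7
eef_pos: [577.8, 80.4, 54.7]
ft_force: [5.0, -4.1, -4.3]
gripper_width: 20.0
[577.81022934  80.36787836  54.72394557]
```

View pics/w3.png

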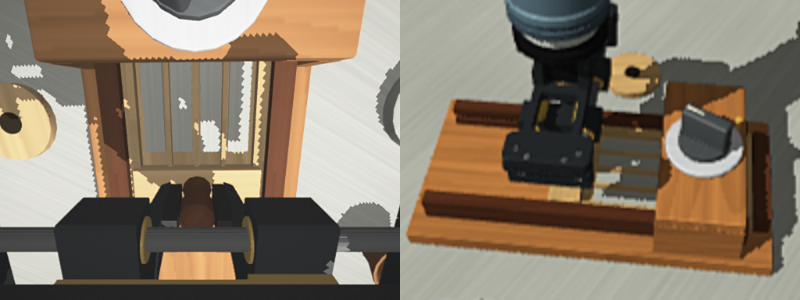

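```bash
python3 -m inch '[[1.5,0,0,0,0,0,15],[0,0,0,0,0,0,60],[0,0,0,0,0,0,60],[0,0,0,0,0,0,60],[0,0,0,0,0,0,60],[0,0,0,0,0,0,60],[0,0,0,0,0,0,60],[0,0,-10,0,0,0,60],[0,0,-35,0,0,0,60],[0,0,-35,0,0,0,60],[0,0,-35,0,0,0,60],[0,0,-35,0,0,0,60]]'
python3 -m inch '[[0,0,-35,0,0,0,60],[31,0,0,0,0,0,60],[31,0,0,0,0,0,60],[31,0,0,0,0,0,60],[31,0,0,0,0,0,60],[0,0,0,0,0,0.12,60],[0,0,0,0,0,0.12,60],[0,0,0,0,0,0.12,60],[0,0,0,0,0,0.12,60],[0,0,0,0,0,0.06,60],[0,0,0,0,0,0,60],[0,0,0,0,0,0,60]]'
python3 - <<'E'
from h import *
import cv2,pickle
s=get_state();im=get_image('wrist');cv2.imwrite('pics/w4.png',im);pickle.dump(s,open('w4.pkl','wb'))
print(boxes_of('wrist','clamp_grip')[:2])
p=s['eef_pos'];print(p)
v=[567.6,75.35,3.6523]
print(proj('wrist',np.array([p[0],p[1],120]),s),proj('wrist',J(v,[[110,0,120],[110,0,90]]),s))
E
```

```text
t: 10.7
eef_pos: [575.5, 80.4, 207.1]
tool_rot: [-0.25, 0.968, 0.0, 0.0]
ft_force: [-0.1, 0.1, -1.6]
gripper_width: 60.1
t: 11.7
eef_pos: [467.4, 20.5, 240.2]
tool_rot: [0.016, 1.0, 0.0, 0.0]
ft_force: [-0.3, -0.1, 0.0]
gripper_width: 60.0
[{'bbox': [227.8, 166.1, 275.0, 214.1], 'score': 0.82}]
[467.37845472  20.47486729 240.24088886]
[[251.30108864 190.31139222]] [[252.66286431 194.75603848]
 [252.54727012 186.6403031 ]]
```

View pics/w4.png

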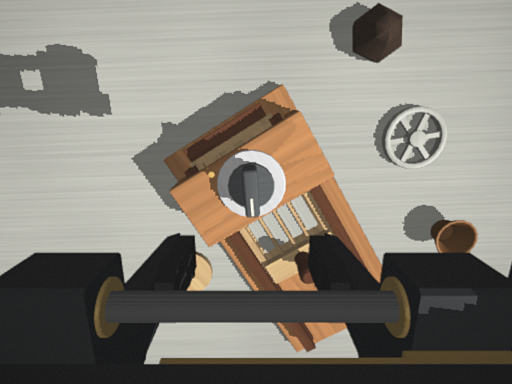

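```bash
python3 -m inch '[[0,0,33,0,0,0,50],[0,0,33,0,0,0,50],[0,0,33,0,0,0,50],[0,0,30,0,0,0,40],[0,0,12,0,0,0,30],[0,0,4,0,0,0,30],[0,0,0,0,0,0,30],[0,0,0,0,0,0,8],[0,0,0,0,0,0,8],[0,0,0,0,0,0,8],[0,0,0,0,0,0,8],[0,0,0,0,0,0,8]]' 30
python3 -m inch '[[0,0,0,0,0,0,8],[0,0,0,0,0,0,8],[0,0,0,0,0,0,8],[0,0,0,0,0,0,8]]'
```

```text
t: 12.8
eef_pos: [468.2, 19.6, 95.9]
tool_rot: [0.017, 1.0, -0.0, 0.001]
ft_force: [-1.5, -3.0, 7.8]
gripper_width: 14.0
t: 13.13
eef_pos: [468.1, 19.6, 95.9]
tool_rot: [0.017, 1.0, -0.0, 0.001]
ft_force: [-0.7, -3.3, 7.3]
gripper_width: 13.5
```

```bash
python3 -m inch '[[0,0,0,0,0,0.1,8],[0,0,0,0,0,0.1,8],[0,0,0,0,0,0.1,8],[0,0,0,0,0,0.1,8],[0,0,0,0,0,0.1,8],[0,0,0,0,0,0.1,8],[0,0,0,0,0,0.1,8],[0,0,0,0,0,0.1,8],[0,0,0,0,0,0.1,8],[0,0,0,0,0,0,8]]'
python3 -c "
from station import *
s=get_state();print(s['wrist_torque'],s['q'])"
```

```text
t: 13.97
eef_pos: [469.1, 21.2, 95.9]
tool_rot: [0.452, 0.892, 0.001, 0.001]
ft_force: [0.1, 0.4, 4.5]
gripper_width: 13.5
[ 0.10171743 -0.11480916 -0.03543679] [-0.40733834  0.48298994  0.32809555  2.12331791 -0.28129201  0.57196149
  0.75687505]
```

```bash
python3 -m inch '[[0,0,0,0,0,0.1,8],[0,0,0,0,0,0.1,8],[0,0,0,0,0,0.1,8],[0,0,0,0,0,0.1,8],[0,0,0,0,0,0.1,8],[0,0,0,0,0,0.1,8],[0,0,0,0,0,0.1,8],[0,0,0,0,0,0.1,8],[0,0,0,0,0,0,8],[0,0,0,0,0,0,8]]'
cat > t.py <<'E'
from h import *
s=get_state();X=R.from_quat(s['tool_rot']).as_matrix()[:,0];a=np.arctan2(X[1],X[0])%(2*np.pi)
print('angle',a,'clamp',3.652-a,'tq',np.round(s['wrist_torque'],2),'f',np.round(s['ft_force'],1),np.round(s['eef_pos'],1))
E
python3 t.py
```

```text
t: 14.8
eef_pos: [470.7, 21.6, 96.0]
tool_rot: [0.762, 0.648, 0.003, 0.002]
ft_force: [5.8, 1.6, 0.3]
gripper_width: 13.8
angle 1.4100009119978194 clamp 2.2419990880021805 tq [ 0.27 -0.99 -0.03] f [5.8 1.6 0.3] [470.7  21.6  96. ]
```

```bash
for i in 1 2 3; do python3 -m inch '[[0,0,0,0,0,0.06,8],[0,0,0,0,0,0,8],[0,0,0,0,0,0,8]]' >/dev/null; python3 t.py; done
```

```text
angle 1.350083758075667 clamp 2.3019162419243333 tq [ 0.27 -1.05 -0.03] f [ 7.3  1.8 -0.7] [470.8  21.5  95.9]
angle 1.2901600851489041 clamp 2.361839914851096 tq [ 0.2  -1.17 -0.05] f [ 5.7  2.4 -0.6] [471.   21.5  96. ]
angle 1.231207386363027 clamp 2.420792613636973 tq [ 0.18 -1.2   0.29] f [ 6.2  1.5 -1.6] [471.1  21.5  96. ]
```

```bash
for i in 1 2 3; do python3 -m inch '[[0,0,0,0,0,0.04,8],[0,0,0,0,0,0,8],[0,0,0,0,0,0,8]]' >/dev/null; python3 t.py; done
```

```text
angle 1.1925160080537942 clamp 2.4594839919462057 tq [ 0.14 -1.2   0.6 ] f [ 7.6  1.7 -0.6] [471.1  21.5  96. ]
angle 1.1526364293392122 clamp 2.4993635706607877 tq [ 0.23 -1.26  0.63] f [6.8 1.8 0.1] [471.1  21.6  96. ]
angle 1.1133359902670366 clamp 2.5386640097329636 tq [ 0.35 -1.25  0.83] f [6.  1.5 0.1] [471.1  21.7  96. ]
```

```bash
python3 -m inch '[[0,0,0,0,0,0,45],[0,0,0,0,0,0,45],[0,0,0,0,0,0,45],[0,0,0,0,0,0,45],[0,0,0,0,0,0,45],[0,0,-15,0,0,0,45],[0,0,-35,0,0,0,45],[0,0,-35,0,0,0,45],[0,0,-35,0,0,0,45],[0,0,-25,0,0,0,45],[0,0,0,0,0,0,45],[0,0,0,0,0,0,45]]'
python3 - <<'E'
from h import *
import cv2
s=get_state();im=get_image('wrist');im2=get_image('side')
cv2.imwrite('pics/w5.png',np.hstack([cv2.resize(im[90:310,130:390],(420,355),interpolation=2),cv2.resize(im2[150:290,145:350],(380,260),interpolation=2)]) if 0 else np.vstack([np.hstack([cv2.resize(im[90:300,130:390],(400,323)),cv2.resize(im2[150:290,145:350],(400,323))])]))
E
```

```text
t: 17.3
eef_pos: [467.9, 20.8, 240.5]
tool_rot: [0.85, 0.526, 0.001, -0.0]
ft_force: [-0.4, 0.1, -0.4]
gripper_width: 44.9
```

View pics/w5.png

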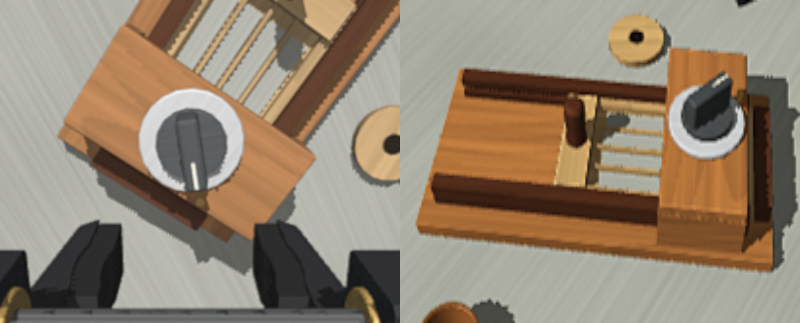

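```bash
python3 -c "
from station import *
print(finish_job())"
```

```text
the job is handed in; nothing more can be done
None
```

I slid the tray home by its pull, turned the bar knob clockwise to its end stop, let go, raised the arm clear and handed the job in at about 17 s of the 59 s.

- **Tray:** it stopped moving with the tool at (577.6, 80.3). Further push raised the force to about 28 N in total (19 N sideways, 20 N vertical), with no motion. From there to the knob's axis I get 122 to 125 mm, depending on which knob reading I use; fully home should be 125 mm. The first camera fit put the home position about 4 mm short of where the tray stopped, so I trusted the hard stop over that fit.
- **Clamp:** the resisting torque rose from about 0.42 rad past 2.0, which I read as the 2.4 rad end stop. I turned about 0.12 rad beyond that, and the fingers slipped on the bar. In the last picture the white line points to where the brass pin is; the bar hides the pin itself.
- **Other pieces:** the robot did not go near the mirror strips or the loose pieces. The ones I could see in the last pictures, the spacer and the eyecup, looked undisturbed. I did not measure any of their positions afterwards.

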